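Press the casting mould shut with the bar clamp and slide its jaw back

TASK

Close the two-part plaster mould with the bench bar clamp: pump the orange trigger until the moving jaw has pushed the two mould halves tightly together. Then press the red release lever and slide the jaw all the way back, leaving the mould shut. Work only with the trigger and the lever, never touch the mould itself, and leave the bowl, saucer and rolling pin where they are.

Things in the scene. Friction and masses are not known exactly. Their poses are not given: they have to be found in the camera images.
- trigger_pad (a point): Top middle of the rounded pad (32 mm wide, 18 mm thick) on the orange trigger paddle of a black bar clamp on a fixed plywood board, 375 x 120 mm. At rest 95 mm above the table; x axis along the bar in the closing direction (moving to fixed jaw), z up. The whole head (jaw, trigger, lever) rides along the bar, so after each stroke the pad is farther along x.
- trigger (a joint): 0 up, 0.43 rad fully pressed; springs back up. Hinge 75 mm ahead of and 50 mm below the pad. A full stroke is the pad pressed down 34 to 36 mm from above: about 10 N, up to 20 N once the mould is tight (the drive then slips, never solid). The pad meanwhile swings up to 15 mm back relative to the head. Each stroke advances the head about 13 to 17 mm; a ratchet holds it.
- release_pad (a point): Middle of the flat thumb pad (32 mm wide, 20 mm long) of the red release lever at the rear of the moving head, 87 mm behind the trigger pad along the bar. At rest 80 mm above the table; x axis in the closing direction, z up. A lip, 15 mm high, stands up at the pad's rear edge, its front face 14 mm behind this point.
- release (a joint): 0 up, 0.32 rad fully down; springs back up; the ratchet is free above about 0.2. Press the pad about 20 mm down (5 to 10 N; it swings up to 9 mm back meanwhile), keep it down and push the lip backward, against x, with 5 to 15 N: the head slides back. The lever also twitches as the trigger is pumped.
- jaw (a joint): Travel of the moving jaw and head along the bar in m: 0 fully back at its stop, growing as it advances; the mould is shut at about 0.03 to 0.045.
- mould_front: Off-white plaster mould half, 35 mm thick along the bar, 80 mm wide, 60 mm tall, standing loose in the clamp's bed (bed surface 52 mm above the table) 0 to 15 mm from the fixed jaw, its inner face towards the moving jaw. Origin at the centre of its underside, x along the closing direction, z up.
- mould_rear: The matching half, same size and axes, standing between the front half and the moving jaw, with a gap to each at the start. Shut: its origin is 35 mm behind that of the front half.
- mould_front_face (a point): Middle of the front half's inner face (17.5 mm behind its origin along x, 30 mm up).
- mould_rear_face (a point): Middle of the rear half's inner face (17.5 mm ahead of its origin along x, 30 mm up). The two face points meet when the mould is shut.
- bowl: Bystander: mint-green bowl, 130 mm across, 65 mm tall, on the table. Origin at the centre of its underside.
- saucer: Bystander: yellow saucer, 140 mm across, 18 mm tall, on the table. Origin at the centre of its underside.
- rolling_pin: Bystander: wooden rolling pin, 320 mm long, 50 mm thick, lying beyond the clamp. Origin at the middle of its underside, y along it.
Mind the look-alikes: they are no part of the job. Leave any purple or yellow look-alike of the mould_front alone.

How it is judged:
On the way, in this order (a step that is already met when the one before it is completed fails the run):
1. a full press of the trigger moves the jaw forward (value of joint trigger above 0.3 rad and value of joint jaw above 0.008 m).
2. the mould halves are pressed together and the trigger is let up (distance between mould_front_face and mould_rear_face below 0.005 m and value of joint trigger below 0.1 rad), for 0.2 s.
3. the release lever is held down while the jaw is slid back (value of joint release above 0.15 rad and value of joint jaw below 0.015 m).
At the end, for the whole second after the job is handed in: The jaw is back within 10 mm of its rear stop, trigger and release lever are up, the mould stands upright and at rest in the bed with its two inner faces within 6 mm of each other, and the bowl, saucer and rolling pin are within 30 mm of where they were (value of joint jaw below 0.01 m and value of joint trigger below 0.1 rad and value of joint release below 0.12 rad and distance between mould_front_face and mould_rear_face below 0.006 m and angle between each of mould_front, mould_rear's own z axis and vertical below 0.1 rad and linear speed of mould_rear below 0.02 m/s and distance of each of bowl, saucer, rolling_pin from where it was at the start of the episode below 0.03 m); the robot touches nothing.
It fails at once if the robot touches the mould (contact force between any of the fingers, the arm and mould_front above 1 N or contact force between any of the fingers, the arm and mould_rear above 1 N).
It fails at once if a bystander is shoved away (distance of any of bowl, saucer, rolling_pin from where it was at the start of the episode above 0.03 m).
It also fails if it takes over 40 s, if anything falls off the work surface, if the arm or the gripper's body presses on something with over 40 N, if the wrist force passes 120 N, or if a joint passes its speed limit or range.

ROBOT

A 7-joint arm with a two-finger parallel gripper is mounted at the origin on the work surface. World frame = base frame: x ahead of the robot, y to its left, z up, the work surface at z = 0. Lengths are in m, angles in rad, forces in N, time in s.
With the tool pointing down it reaches from about 0.4 to 0.85 m from the base axis. Payload 6.9 kg.
Tool frame: the origin (TCP) lies at the centre of the arm's flange, where the gripper is bolted on; the fingertips stand 173 mm ahead of it and the grasp point (between the pads) lies 155 mm ahead of it (bot.finger_overhang is the distance from the TCP to the fingertips, in m); z points along the fingers, x is the direction in which the jaws open and shut, and the axes are right-handed (so a half turn about z gives the same grasp; the last joint's range is limited). The gripper opens to 85 mm and grips with 20 to 120 N. Pads are 22 mm wide; open, the fingers measure 114 mm over their backs; the gripper's body (76 mm by 85 mm) begins 54 mm behind the grasp point. The pads swing forward as they close: fully open they stand 13 mm farther back than shut.
Start: joints at [1.337, 0.507, -0.238, 1.5, 0.126, 1.149, -0.155], TCP at [0.208, -0.589, 0.405] pointing down, gripper open.
Joint ranges: [-3.08, 3.08], [-0.24, 2.05], [-1.43, 1.35], [0, 2.5], [-1.52, 4.66], [0.17, 1.96], [-2.89, 2.89]. Speed limits (rad/s): [2.39, 2.39, 3.14, 3.14, 3.14, 3.14, 3.14].

INTERFACE

Orientations are given as [roll, pitch, yaw] about the fixed x, y, z axes, in that order (R = Rz(yaw) Ry(pitch) Rx(roll)).
In Python, from rig import readout, viewer, bot gives the robot as it stands.
- The arm moves only by the shell command python3 -m inch 'ROWS' [FORCE]. ROWS is JSON, one flat list of numbers, 7 for each row, row after row: the turn, a rotation vector about the tool's x, y, z in degrees, then the shift along the tool's x, y, z in mm, then the gripper command: -1 is fully open, 1 is shut, values between are in proportion. In form: [ax, ay, az, x, y, z, fingers, ax, ay, az, x, y, z, fingers, ...]. A call has 1 to 10 rows; each row shifts and turns the pose as measured when the row begins, along the tool's axes as they then stand; what a row does not reach is not made up. A row lasts 1/10 s, in which the tool goes at most 50 mm and 8.59 degrees, less where a joint would pass 70% of its speed; a pose out of reach is approached as far as the arm can. A call with a gripper value outside its range is refused whole. The fingers move at their own pace and stop on an object; FORCE is the grip in N (left out, the last holds). Time passes only in rows, so rows that do not move let the fingers close. It gives the time, the measured TCP pose, the force and the opening at its end, in the units of the state.
- readout.observe(): the state, without advancing time (a new reading comes with each control period).
- viewer.capture(name): name is "side" or "top" or "wrist"; returns a dict with "pixels" (420x560x3 uint8, red, green, blue), "vfov" (degrees; the focal length in pixels is half the picture's height over the tangent of half this angle, whatever the lens; pixels are square), "cx", "cy" (the principal point, pixels), "dist_coeffs" ([k1, k2, p1, p2, k3] as OpenCV has them; the pictures are not rectified), "world_to_cam" (4x4, takes a point from world to camera coordinates); the wrist camera has in their place "hand_eye" (4x4, takes a point from camera to tool coordinates, whose origin is the TCP and whose axes are the tool frame's). Camera axes: x right, y up, looking along -z (the intrinsics and any distortion apply to the point x, -y, -z); pixel columns grow to the right and rows downward; lengths in m; the calibration is good to about 2 mm. A picture is of the moment at which its call begins: read the wrist's pose just before it. There is no depth.
- bot.finish_job(): hands the job in, once; it reports no verdict.
The state is a dict: "time_s": time; "q": joint angles; "joint_vel": joint speeds; "tau": joint torques, N m; "tcp_pos": TCP position; "tool_rot": TCP orientation; "wrist_force": force on the tool from outside, world axes, zero at the start; "torque": the same for the moment, N m; "finger_gap": opening from 0.0 (shut) to 1.0 (fully open).
Only numpy, scipy, OpenCV 4.12 (cv2) and the standard library are available. Lean on these libraries where they do the work, as an engineer would, in place of code of your own. Each camera call takes 0.05 s, during which the arm holds its last target. There are 200 camera calls.

## Working session

There is one attempt and no reset: what is moved stays moved. The work goes in short steps, Python scripts to look and compute and a shell command to move; the robot and the scene stay as the last step left them, time stands still between calls to the robot, and variables do not carry over. Pictures are saved under pics/ and viewed, about 8 in all and at most 12, crops included, and the job is handed in when it is done.

```bash
mkdir -p pics; ls; cat > h.py <<'E'
import numpy as np, cv2
from rig import readout, viewer, bot
from scipy.spatial.transform import Rotation as R
def K(c):
    f=210/np.tan(np.radians(c["vfov"])/2); return np.array([[f,0,c["cx"]],[0,f,c["cy"]],[0,0,1.]])
def cam2world(c,st=None):
    if "world_to_cam" in c: return np.linalg.inv(np.array(c["world_to_cam"]))
    T=np.eye(4);T[:3,:3]=R.from_euler('xyz',st["tool_rot"]).as_matrix();T[:3,3]=st["tcp_pos"]
    return T@np.array(c["hand_eye"])
def ray(c,u,v,st=None):
    p=cv2.undistortPoints(np.array([[[u,v]]],float),K(c),np.array(c["dist_coeffs"],float))[0,0]
    M=cam2world(c,st); d=M[:3,:3]@np.array([p[0],-p[1],-1]); return M[:3,3],d
def onz(c,u,v,z,st=None):
    o,d=ray(c,u,v,st); return o+d*(z-o[2])/d[2]
def save(c,n): cv2.imwrite("pics/"+n,cv2.cvtColor(np.asarray(c["pixels"]),cv2.COLOR_RGB2BGR))
E
python3 - <<'E'
from h import *
import pickle
s=readout.observe(); print(s)
d={n:viewer.capture(n) for n in("top","side")}
pickle.dump(d,open("c.pkl","wb"))
for n in d: save(d[n],n+".png"); print({k:v for k,v in d[n].items() if k!="pixels"})
E
```

```text
pics
{'time_s': 0.0, 'q': array([ 1.33751291,  0.50834696, -0.23751531,  1.50114135,  0.12567603,
        1.14891374, -0.15479743]), 'joint_vel': array([ 0.00077914,  0.00063546, -0.00172349,  0.00024843,  0.00055088,
        0.0007274 ,  0.00078091]), 'tau': array([-9.24463675e-04, -6.20579052e+01, -2.18678981e+00, -2.49648052e+01,
        1.27110130e-02,  1.18363029e-02,  4.86861427e-05]), 'tcp_pos': array([ 0.20757764, -0.58931267,  0.40382046]), 'tool_rot': array([ 3.14157393e+00,  1.82312842e-03, -1.23201020e+00]), 'wrist_force': array([ 0.06379059,  0.35441491, -0.64740721]), 'torque': array([ 0.00765803, -0.00529452,  0.00734146]), 'finger_gap': 1.0044037216378237}
{'vfov': 48.33180649165798, 'cx': 284.43250539162074, 'cy': 210.94538059703027, 'dist_coeffs': array([-0.03480605,  0.        ,  0.        ,  0.        ,  0.        ]), 'world_to_cam': array([[-0.02650145, -0.99955225, -0.01389168,  0.0182695 ],
       [ 0.98834125, -0.0282834 ,  0.14960489, -0.58032401],
       [-0.14993081, -0.00976498,  0.98864827, -1.47350863],
       [ 0.        ,  0.        ,  0.        ,  1.        ]])}
{'vfov': 57.31754535852044, 'cx': 282.9320622935992, 'cy': 205.49448165608243, 'dist_coeffs': array([-0.01467278,  0.        ,  0.        ,  0.        ,  0.        ]), 'world_to_cam': array([[ 0.95907431, -0.28312936, -0.00377242, -0.53324343],
       [ 0.20638597,  0.68986782,  0.69389281, -0.16091764],
       [-0.19385895, -0.66627334,  0.72006843, -0.8883035 ],
       [ 0.        ,  0.        ,  0.        ,  1.        ]])}
```

View pics/top.png

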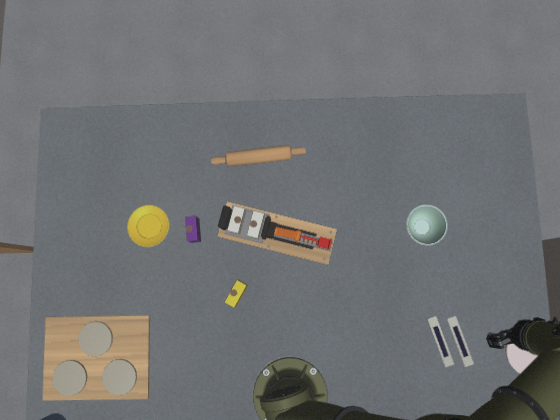

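View pics/side.png

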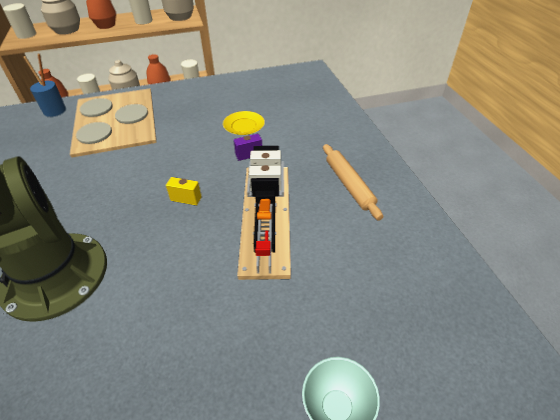

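```bash
python3 - <<'E'
from h import *
import pickle
d=pickle.load(open("c.pkl","rb"))
a=cv2.resize(d["top"]["pixels"][195:270,210:345],None,fx=5,fy=5,interpolation=cv2.INTER_CUBIC)[:,:,::-1]
b=cv2.resize(d["side"]["pixels"][140:285,230:300],None,fx=4,fy=4,interpolation=cv2.INTER_CUBIC)[:,:,::-1]
im=np.zeros((600,800,3),np.uint8); im[:375,:500]=0
a=cv2.resize(a,(500,278)); im[:278,:500]=a; im[:580,510:790]=b
cv2.imwrite("pics/crop.png",im)
for n in d:
    c=d[n];h=cv2.cvtColor(c["pixels"],cv2.COLOR_RGB2HSV)
    x0,x1,y0,y1=(215,340,200,268) if n=="top" else (235,295,165,280)
    for nm,lo,hi,z in(("orange",6,15,.095),("red",0,4,.08)):
        m=cv2.inRange(h,(lo,190,120),(hi,255,255)); k=np.zeros_like(m);k[y0:y1,x0:x1]=m[y0:y1,x0:x1]
        N,L,S,C=cv2.connectedComponentsWithStats(k)
        for i in range(1,N):
            if S[i,4]>15: print(n,nm,S[i],C[i].round(1),onz(c,*C[i],z).round(4))
E
```

```text
side orange [257 199  14  20 195] [263.9 208.6] [ 0.5029 -0.0232  0.095 ]
side red [255 231  15  25 237] [262.8 246.5] [ 0.475  -0.1197  0.08  ]
```

View pics/crop.png

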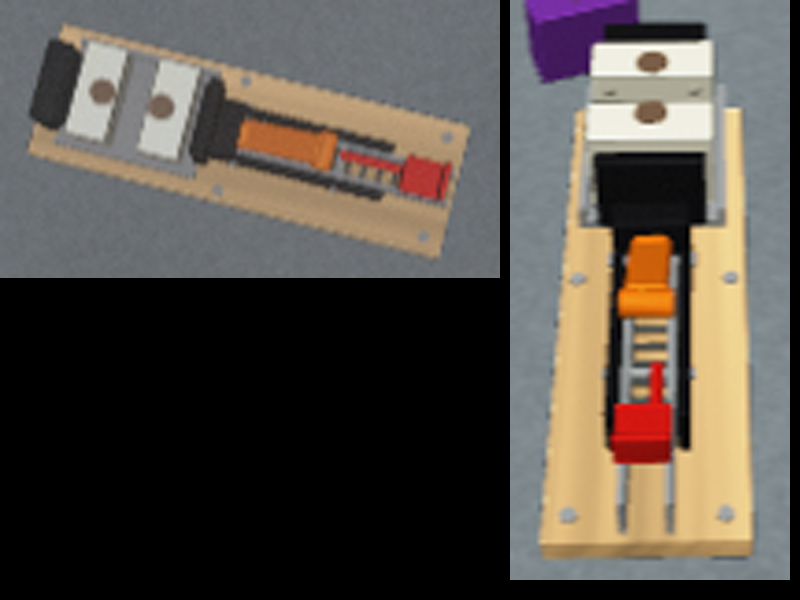

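Crops: the trigger pad is at top px (298,235.5) / side (264,214); the red pad is at top (324,242.5) / side (263,245). Look-alikes: the purple block (193,229) and yellow block (236,294) in top, which resemble the mould halves at (237,220) and (257,224). The trigger and lever are the only orange and red parts on the clamp.

```bash
python3 - <<'E'
from h import *
import pickle
d=pickle.load(open("c.pkl","rb")); T,S=d["top"],d["side"]
def tri(a,b):
    o1,d1=ray(T,*a);o2,d2=ray(S,*b);t=np.linalg.lstsq(np.c_[d1,-d2],o2-o1,rcond=None)[0]
    return (o1+t[0]*d1).round(4),(o2+t[1]*d2).round(4)
print("trig",onz(T,298.3,235.5,.095),onz(S,263.7,213.8,.095),tri((298.3,235.5),(263.7,213.8)))
print("rel",onz(T,324.3,242.6,.08),onz(S,263.3,245,.08),tri((324.3,242.6),(263.3,245)))
# axis: mould hole centres z=.112, long bolts on board
f=lambda x,y:(210+x/3.704,195+y/3.704)
a=onz(T,*f(102,92),.112);b=onz(T,*f(161,107),.112);print("holes",a,b)
for p in((246,81),(447,137),(217,190),(423,236)): print(onz(T,*f(*p),.02))
s=readout.observe(); M=R.from_euler('xyz',s["tool_rot"]).as_matrix(); print(M.round(3))
E
```

```text
trig [ 0.49450706 -0.03924158  0.095     ] [ 0.49831    -0.03927231  0.095     ] (array([ 0.4945, -0.0392,  0.095 ]), array([ 0.4982, -0.0396,  0.0954]))
rel [ 0.47139926 -0.12014253  0.08      ] [ 0.47699444 -0.11600304  0.08      ] (array([ 0.471 , -0.1198,  0.085 ]), array([ 0.4761, -0.1202,  0.0855]))
holes [0.54661764 0.14725093 0.112     ] [0.532627   0.09817394 0.112     ]
[0.56527957 0.02938606 0.02      ]
[ 0.510369   -0.14673501  0.02      ]
[0.46923273 0.05721937 0.02      ]
[ 0.42397688 -0.12220551  0.02      ]
[[ 0.332 -0.943 -0.001]
 [-0.943 -0.332  0.001]
 [-0.002  0.    -1.   ]]
```

```bash
python3 -m inch '[0,0,-7.8,0,0,0,1, 0,0,-7.8,0,0,0,1, 0,0,-7.8,0,0,0,1, 0,0,-7.8,0,0,0,1, 0,0,-7.8,0,0,0,1, 0,0,-7.8,0,0,0,1, 0,0,-7.8,0,0,0,1, 0,0,0,0,0,0,1]' 40
cat > go.py <<'E'
import sys
from h import *
s=readout.observe(); M=R.from_euler('xyz',s["tool_rot"]).as_matrix()
g=np.array(eval(sys.argv[1])); az=np.radians(15.9); a=np.array([np.sin(az),np.cos(az),0])
# target rot: x=(cos,-sin,0), y=-a, z down
D=np.c_[[np.cos(az),-np.sin(az),0],-a,[0,0,-1]]
print("t",round(s["time_s"],2),"tcp",s["tcp_pos"].round(4),"F",s["wrist_force"].round(1),"gap",round(s["finger_gap"],2))
print("shift mm",(M.T@(g-s["tcp_pos"])*1000).round(1),"turn deg",np.degrees(R.from_matrix(M.T@D).as_rotvec()).round(2))
E
python3 go.py '[.496,-.039,.35]'
```

```text
time_s: 0.9
tcp_pos: [0.2071, -0.5885, 0.3998]
tool_rot: [-3.134, 0.006, -0.241]
wrist_force: [-0.1, -0.4, -0.5]
finger_gap: -0.004
t 0.9 tcp [ 0.2071 -0.5885  0.3998] F [-0.1 -0.4 -0.5] gap -0.0
shift mm [ 149.7 -602.2   53.8] turn deg [-0.45  0.35  2.09]
```

```bash
python3 -m inch '[0,0,2,12,-47,0,1, 0,0,0,12,-47,0,1, 0,0,0,12,-47,0,1, 0,0,0,12,-47,0,1, 0,0,0,12,-47,0,1, 0,0,0,12,-47,0,1, 0,0,0,12,-47,0,1, 0,0,0,12,-47,0,1, 0,0,0,12,-47,0,1, 0,0,0,12,-47,0,1]'; python3 go.py '[.496,-.039,.35]'
```

```text
time_s: 1.9
tcp_pos: [0.4617, -0.1685, 0.3998]
tool_rot: [-3.134, 0.008, -0.342]
wrist_force: [1.7, -1.1, -0.1]
finger_gap: -0.002
t 1.9 tcp [ 0.4617 -0.1685  0.3998] F [ 1.7 -1.1 -0.1] gap -0.0
shift mm [ -10.7 -133.2   50.8] turn deg [-0.43  0.42 -3.67]
```

```bash
python3 -m inch '[0,0,-3,-3,-44,0,1, 0,0,0,-3,-44,0,1, 0,0,0,-4,-44,10,1, 0,0,0,0,0,20,1, 0,0,0,0,0,10,1, 0,0,0,0,0,0,1]'; python3 go.py '[.496,-.039,.35]'
python3 - <<'E'
from h import *
import pickle
s=readout.observe(); c=viewer.capture("wrist"); save(c,"w1.png"); pickle.dump((s,c),open("w1.pkl","wb"))
print(np.array(c["hand_eye"]).round(3))
E
```

```text
time_s: 2.5
tcp_pos: [0.4958, -0.0256, 0.3606]
tool_rot: [-3.128, 0.004, -0.3]
wrist_force: [-1.0, -0.1, -0.9]
finger_gap: -0.002
t 2.5 tcp [ 0.4958 -0.0256  0.3606] F [-1.  -0.1 -0.9] gap -0.0
shift mm [ 4.2 12.9 10.4] turn deg [-0.78  0.25 -1.28]
[[ 1.     0.001  0.     0.   ]
 [ 0.001 -0.951 -0.31  -0.08 ]
 [-0.     0.31  -0.951  0.031]
 [ 0.     0.     0.     1.   ]]
```

View pics/w1.png

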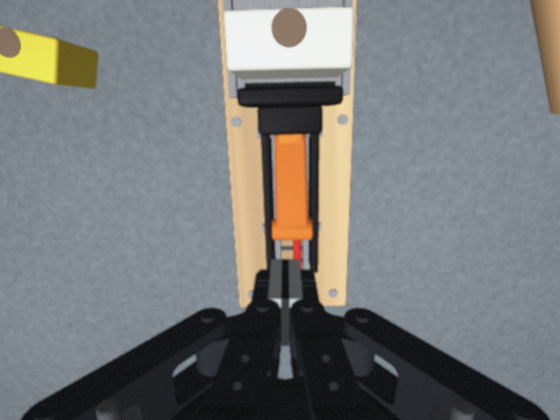

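The trigger pad is at (292,226), the fingertips at (285,263), the moving jaw at (290,95) and the mould rear half above it at (290,45).

```bash
python3 - <<'E'
from h import *
import pickle
s,c=pickle.load(open("w1.pkl","rb"))
p=onz(c,292,226,.095,s);print("pad",p)
b=[onz(c,u,v,.02,s) for u,v in((236,121),(343,119),(333,293),(252,293))]
for q in b: print(q.round(4))
v=b[1]-b[2];print("axis deg",np.degrees(np.arctan2(v[0],v[1])))
h=onz(c,288,27,.112,s);v=h-p;print(h,np.degrees(np.arctan2(v[0],v[1])))
E
python3 go.py '[.4965,-.039,.29]'
```

```text
pad [ 0.49923076 -0.03077594  0.095     ]
[0.4728 0.0581 0.02  ]
[0.5687 0.0303 0.02  ]
[ 0.5131 -0.1454  0.02  ]
[ 0.4277 -0.1192  0.02  ]
axis deg 17.57207409311654
[0.5357739  0.09916855 0.112     ] 15.707105602138078
t 2.55 tcp [ 0.4958 -0.0261  0.3611] F [-0.9  0.6 -0.6] gap 0.0
shift mm [ 4.7 13.1 70.9] turn deg [-0.76  0.22 -1.32]
```

```bash
python3 go.py '[.4985,-.034,.28]'; python3 -m inch '[-0.8,0.2,-1.3,5,9,20,1, 0,0,0,0,0,25,1, 0,0,0,0,0,25,1, 0,0,0,0,0,5,1, 0,0,0,0,0,0,1]'; python3 go.py '[.4985,-.034,.238]'
```

```text
t 2.55 tcp [ 0.4958 -0.0261  0.3611] F [-0.9  0.6 -0.6] gap 0.0
shift mm [ 5.2  7.8 81. ] turn deg [-0.76  0.22 -1.32]
time_s: 3.05
tcp_pos: [0.4995, -0.0426, 0.2876]
tool_rot: [3.139, -0.006, -0.294]
wrist_force: [0.4, -0.2, 0.8]
finger_gap: 0.003
t 3.05 tcp [ 0.4995 -0.0426  0.2876] F [ 0.4 -0.2  0.8] gap 0.0
shift mm [-3.7 -8.1 49.6] turn deg [ 0.16 -0.34 -0.94]
```

```bash
python3 -m inch '[0,0,0,-2,-7,5,1, 0,0,0,0,0,10,1, 0,0,0,0,0,10,1]'; python3 -m inch '[0,0,0,0,0,10,1, 0,0,0,0,0,10,1]';python3 go.py '[.4985,-.034,.235]'
```

```text
time_s: 3.35
tcp_pos: [0.5011, -0.036, 0.265]
tool_rot: [3.139, -0.012, -0.298]
wrist_force: [-2.9, -4.0, 6.9]
finger_gap: 0.003
time_s: 3.55
tcp_pos: [0.5014, -0.0358, 0.2452]
tool_rot: [3.139, -0.014, -0.298]
wrist_force: [-3.2, 4.8, 11.6]
finger_gap: -0.001
t 3.55 tcp [ 0.5014 -0.0358  0.2452] F [-3.2  4.8 11.6] gap -0.0
shift mm [-3.5 -0.9 10.1] turn deg [ 0.18 -0.83 -1.16]
```

```bash
python3 -m inch '[0,0,0,0,0,8,1, 0,0,0,0,0,5,1, 0,0,0,0,0,1,1]';python3 go.py '[.4985,-.034,.233]'
```

```text
time_s: 3.85
tcp_pos: [0.502, -0.0321, 0.2337]
tool_rot: [3.141, -0.019, -0.294]
wrist_force: [-11.0, -3.5, 35.8]
finger_gap: -0.001
t 3.85 tcp [ 0.502  -0.0321  0.2337] F [-11.   -3.5  35.8] gap -0.0
shift mm [-2.8  2.8  0.7] turn deg [ 0.05 -1.07 -0.94]
```

```bash
python3 -m inch '[0,0,0,0,0,-15,1, 0,0,0,0,0,-15,1, 0,0,0,0,0,-15,1, 0,-1,-1,-3,0,-12,1, 0,0,0,0,0,0,1]'
cat > pad.py <<'E'
import sys
from h import *
s=readout.observe(); c=viewer.capture("wrist"); save(c,sys.argv[1])
h=cv2.cvtColor(c["pixels"],cv2.COLOR_RGB2HSV)
m=cv2.inRange(h,(6,170,100),(17,255,255)); N,L,S,C=cv2.connectedComponentsWithStats(m)
i=1+S[1:,4].argmax(); x,y,w,hh,_=S[i]; L=L==i
# pad = wide rows at lower end
r=L.sum(1); rows=np.where(r>0.8*r.max())[0]; u=np.mean(np.where(L[rows[-1]-8:rows[-1]-2].any(0))[0])
print("bbox",S[i],"rows",rows[0],rows[-1],"u",u)
v=(rows[0]+rows[-1])/2
print("pad",onz(c,u,v,.095,s).round(4),"bottom",onz(c,u,y+hh,.09,s).round(4),"top(hinge)",onz(c,x+w/2,y,.07,s).round(4))
mm=cv2.inRange(h,(0,0,175),(179,50,255)); N,L,S,C=cv2.connectedComponentsWithStats(mm)
for i in range(1,N):
  if S[i,4]>800: print("white",S[i])
E
python3 go.py '[.4985,-.034,.233]';python3 pad.py w2.png
```

```text
time_s: 4.35
tcp_pos: [0.4985, -0.0288, 0.2925]
tool_rot: [-3.141, -0.004, -0.273]
wrist_force: [0.5, 0.2, -0.1]
finger_gap: -0.002
t 4.35 tcp [ 0.4985 -0.0288  0.2925] F [ 0.5  0.2 -0.1] gap -0.0
shift mm [ 1.1  5.  59.5] turn deg [-0.02 -0.23  0.25]
bbox [ 256  103   57  149 6676] rows 206 249 u 284.0
pad [ 0.5039 -0.0125  0.095 ] bottom [ 0.4993 -0.0291  0.09  ] top(hinge) [0.5221 0.0508 0.07  ]
white [ 190    0  191   12 2126]
```

View pics/w2.png

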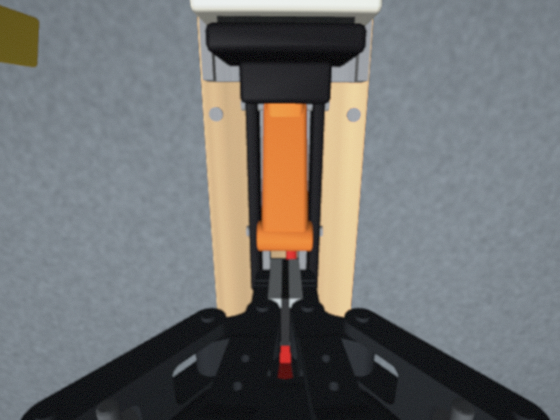

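```bash
python3 -m inch '[0,0,0,0,-14,10,1, 0,0,0,0,0,12,1, 0,0,0,0,0,12,1, 0,0,0,0,0,10,1, 0,0,0,0,0,8,1, 0,0,0,0,0,4,1]';python3 go.py '[.5025,-.016,.233]'
```

```text
time_s: 5.0
tcp_pos: [0.5038, -0.0146, 0.2327]
tool_rot: [-3.139, -0.01, -0.274]
wrist_force: [-14.0, 0.3, 65.4]
finger_gap: 0.001
t 5.0 tcp [ 0.5038 -0.0146  0.2327] F [-14.    0.3  65.4] gap 0.0
shift mm [-0.9  1.7 -0.3] turn deg [-0.12 -0.6   0.18]
```

```bash
python3 -m inch '[0,0,0,0,0,-15,1, 0,0,0,0,0,-15,1, 0,0,0,0,0,-15,1, 0,-0.5,0,0,0,-12,1, 0,0,0,0,0,0,1]'
python3 go.py '[.507,0,.236]';python3 pad.py w3.png
```

```text
time_s: 5.5
tcp_pos: [0.5026, -0.0151, 0.2865]
tool_rot: [-3.14, 0.001, -0.273]
wrist_force: [0.3, -0.0, -0.2]
finger_gap: -0.002
t 5.5 tcp [ 0.5026 -0.0151  0.2865] F [ 0.3 -0.  -0.2] gap -0.0
shift mm [  0.2 -15.6  50.5] turn deg [-0.09  0.05  0.27]
bbox [ 257  104   59  153 7098] rows 224 254 u 286.0
pad [ 0.507  -0.0028  0.095 ] bottom [ 0.5035 -0.0155  0.09  ] top(hinge) [0.5261 0.0642 0.07  ]
white [ 189    0  198    9 1618]
```

```bash
python3 -m inch '[0,0,0,0,-13,8,1, 0,0,0,0,0,12,1, 0,0,0,0,0,11,1, 0,0,0,0,0,9,1, 0,0,0,0,0,7,1, 0,0,0,0,0,2,1]';python3 go.py '[.507,-.002,.236]'
```

```text
time_s: 6.15
tcp_pos: [0.5061, -0.0029, 0.2329]
tool_rot: [-3.14, -0.002, -0.273]
wrist_force: [-14.6, -5.5, 63.3]
finger_gap: -0.002
t 6.15 tcp [ 0.5061 -0.0029  0.2329] F [-14.6  -5.5  63.3] gap -0.0
shift mm [ 0.6 -1.1 -3.1] turn deg [-0.11 -0.14  0.28]
```

```bash
python3 -m inch '[0,0,0,0,0,-15,1, 0,0,0,0,0,-15,1, 0,0,0,0,0,-15,1, 0,-0.5,0,0,0,-10,1, 0,0,0,0,0,0,1]'
python3 go.py '[.507,0,.236]';python3 pad.py w4.png
```

```text
time_s: 6.65
tcp_pos: [0.5044, -0.0048, 0.2839]
tool_rot: [3.141, 0.011, -0.272]
wrist_force: [-0.0, -0.8, 0.0]
finger_gap: 0.001
t 6.65 tcp [ 0.5044 -0.0048  0.2839] F [-0.  -0.8  0. ] gap 0.0
shift mm [ 1.7 -5.3 47.9] turn deg [0.02 0.61 0.34]
bbox [ 262   98   60  156 7399] rows 217 251 u 291.5
pad [0.5108 0.0107 0.095 ] bottom [ 0.5071 -0.0028  0.09  ] top(hinge) [0.5293 0.0768 0.07  ]
```

```bash
python3 -m inch '[0,0.6,0,3,-15,7,1, 0,0,0,0,0,12,1, 0,0,0,0,0,11,1, 0,0,0,0,0,9,1, 0,0,0,0,0,5,1, 0,0,0,0,0,2,1]';python3 go.py '[.51,.01,.236]'
```

```text
time_s: 7.3
tcp_pos: [0.5091, -0.0006, 0.2336]
tool_rot: [3.124, -0.0, -0.279]
wrist_force: [-10.2, 2.6, 52.4]
finger_gap: -0.001
t 7.3 tcp [ 0.5091 -0.0006  0.2336] F [-10.2   2.6  52.4] gap -0.0
shift mm [ -2.  -10.4  -2.6] turn deg [ 0.99 -0.01 -0.07]
```

```bash
python3 -m inch '[0,0,0,0,0,-15,1, 0,0,0,0,0,-15,1, 0,0,0,0,0,-15,1, 0,-0.5,0,0,0,-10,1, 0,0,0,0,0,0,1]'
python3 go.py '[.507,0,.236]';python3 pad.py w5.png
python3 - <<'E'
from h import *
o=[]
for n,(y0,y1,x0,x1) in(("top",(190,265,205,340)),("side",(130,290,210,330))):
    c=viewer.capture(n); o.append(cv2.resize(c["pixels"][y0:y1,x0:x1],(400,int(400*(y1-y0)/(x1-x0))),interpolation=cv2.INTER_CUBIC))
h=max(i.shape[0] for i in o)
cv2.imwrite("pics/c5.png",np.hstack([np.pad(i,((0,h-i.shape[0]),(0,0),(0,0))) for i in o])[:,:,::-1])
E
```

```text
time_s: 7.8
tcp_pos: [0.5088, 0.0026, 0.2866]
tool_rot: [3.131, 0.009, -0.273]
wrist_force: [0.1, -0.2, -0.6]
finger_gap: -0.0
t 7.8 tcp [0.5088 0.0026 0.2866] F [ 0.1 -0.2 -0.6] gap -0.0
shift mm [-0.6  2.5 50.6] turn deg [0.63 0.5  0.24]
bbox [ 258  109   58  153 7030] rows 203 258 u 286.5
pad [0.5127 0.0177 0.095 ] bottom [ 0.507  -0.0029  0.09  ] top(hinge) [0.5295 0.0771 0.07  ]
white [ 188    0  201   18 3393]
```

View pics/c5.png

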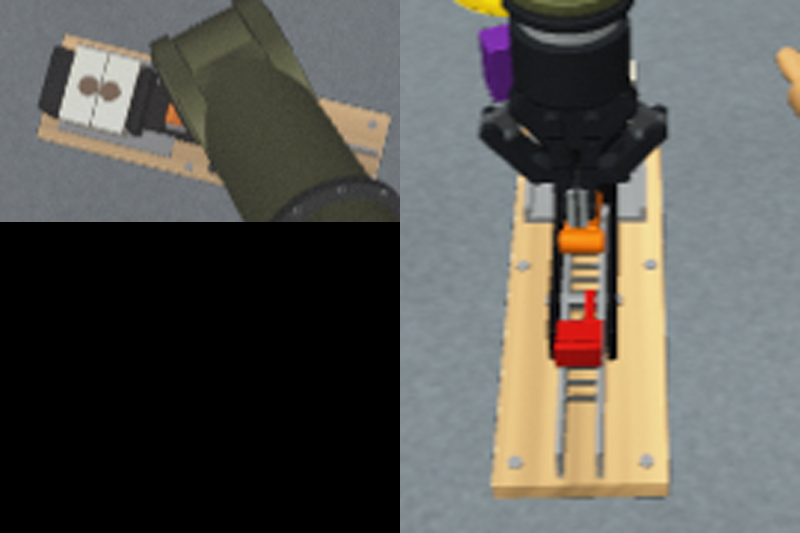

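Top crop: the two halves touch at (97,90) against the fixed jaw. The hinge did not advance on the last stroke, so the mould is shut. Side crop: the red pad is at (579,328) and its lip edge at (579,345).

```bash
python3 - <<'E'
from h import *
c=viewer.capture("side")
for v in(328,339): print(onz(c,210+179/3.333,130+v/3.333,.08).round(4))
E
python3 go.py '[.487,-.072,.30]'
python3 -m inch '[0,0,0,0,0,-20,1, 0,0,0,0,20,0,1, 0,0,0,0,20,0,1, 0,0,0,0,20,0,1, 0.6,0.5,0.3,0,5,0,1, 0,0,0,0,0,0,1]'
python3 go.py '[.487,-.072,.257]'
```

```text
[ 0.4898 -0.0698  0.08  ]
[ 0.4874 -0.0793  0.08  ]
t 8.0 tcp [0.5086 0.0028 0.2858] F [-0.3 -0.6  0.4] gap 0.0
shift mm [ -0.8  78.  -13.3] turn deg [0.65 0.6  0.25]
time_s: 8.6
tcp_pos: [0.4899, -0.0613, 0.3019]
tool_rot: [3.141, 0.008, -0.277]
wrist_force: [-0.1, 0.7, 0.5]
finger_gap: 0.003
t 8.6 tcp [ 0.4899 -0.0613  0.3019] F [-0.1  0.7  0.5] gap 0.0
shift mm [ 0.5 11.1 44.9] turn deg [0.03 0.46 0.05]
```

```bash
python3 -m inch '[0,0.4,0,0,9,8,1, 0,0,0,0,0,15,1, 0,0,0,0,0,10,1, 0,0,0,0,0,3,1, 0,0,0,0,0,0,1]'
python3 go.py '[.487,-.072,.257]'
python3 - <<'E'
from h import *
c=viewer.capture("side"); cv2.imwrite("pics/c6.png",cv2.resize(c["pixels"][150:280,210:330],None,fx=4,fy=4,interpolation=cv2.INTER_CUBIC)[:,:,::-1])
E
```

```text
time_s: 9.1
tcp_pos: [0.4875, -0.0684, 0.2625]
tool_rot: [-3.14, 0.001, -0.273]
wrist_force: [-0.0, 0.2, -0.6]
finger_gap: -0.001
t 9.1 tcp [ 0.4875 -0.0684  0.2625] F [-0.   0.2 -0.6] gap -0.0
shift mm [0.5 3.6 5.5] turn deg [-0.07  0.05  0.26]
```

View pics/c6.png

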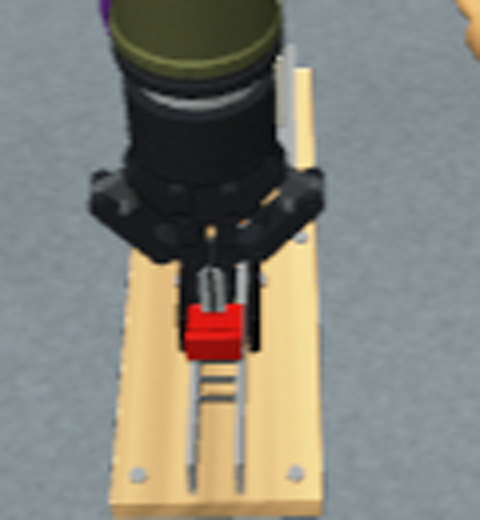

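```bash
python3 -m inch '[0,0,0,0,0,8,1, 0,0,0,0,3,7,1, 0,0,0,0,3,7,1]'
python3 -m inch '[0,0,0,0,3,6,1, 0,0,0,0,2,2,1]'; python3 go.py '[.487,-.072,.235]'
```

```text
time_s: 9.45
tcp_pos: [0.4863, -0.0743, 0.2409]
tool_rot: [-3.141, -0.002, -0.272]
wrist_force: [-2.1, -2.0, 4.6]
finger_gap: 0.003
time_s: 9.65
tcp_pos: [0.4853, -0.0782, 0.2325]
tool_rot: [-3.139, -0.004, -0.272]
wrist_force: [-4.2, 6.6, 22.6]
finger_gap: -0.003
t 9.65 tcp [ 0.4853 -0.0782  0.2325] F [-4.2  6.6 22.6] gap -0.0
shift mm [-0.  -6.4 -2.4] turn deg [-0.17 -0.2   0.34]
```

```bash
python3 -m inch '[0,0,0,0,6,0,1, 0,0,0,0,8,0,1, 0,0,0,0,8,0,1]'; python3 go.py '[.475,-.115,.234]'
```

```text
time_s: 9.95
tcp_pos: [0.4806, -0.0936, 0.2339]
tool_rot: [-3.13, -0.007, -0.264]
wrist_force: [0.0, 2.4, 4.5]
finger_gap: -0.002
t 9.95 tcp [ 0.4806 -0.0936  0.2339] F [0.  2.4 4.5] gap -0.0
shift mm [ 0.2 22.1 -0.4] turn deg [-0.68 -0.41  0.77]
```

```bash
python3 -m inch '[-0.6,-0.3,0.5,0,8,1,1, 0,0,0,0,8,1,1, 0,0,0,0,8,1,1]'; python3 -m inch '[0,0,0,0,7,1,1, 0,0,0,0,7,0,1]';  python3 go.py '[.473,-.133,.234]'
```

```text
time_s: 10.25
tcp_pos: [0.4751, -0.115, 0.2307]
tool_rot: [-3.135, -0.005, -0.27]
wrist_force: [-1.1, 6.3, 2.7]
finger_gap: -0.001
time_s: 10.45
tcp_pos: [0.4716, -0.1272, 0.2291]
tool_rot: [-3.131, -0.005, -0.267]
wrist_force: [-0.4, 6.0, 5.3]
finger_gap: -0.0
t 10.45 tcp [ 0.4716 -0.1272  0.2291] F [-0.4  6.   5.3] gap -0.0
shift mm [ 2.9  5.2 -4.9] turn deg [-0.62 -0.29  0.58]
```

```bash
python3 -m inch '[0,0,0,0,6,0,1, 0,0,0,0,5,0,1]'; python3 -m inch '[0,0,0,0,4,0,1, 0,0,0,0,3,0,1]';  python3 go.py '[.473,-.133,.234]'
```

```text
time_s: 10.65
tcp_pos: [0.4689, -0.1365, 0.2289]
tool_rot: [-3.127, -0.006, -0.265]
wrist_force: [-0.8, 6.1, 8.0]
finger_gap: 0.002
time_s: 10.85
tcp_pos: [0.4678, -0.1397, 0.2289]
tool_rot: [-3.119, -0.007, -0.262]
wrist_force: [1.1, 13.6, 5.8]
finger_gap: 0.002
t 10.85 tcp [ 0.4678 -0.1397  0.2289] F [ 1.1 13.6  5.8] gap 0.0
shift mm [ 3.3 -7.9 -4.9] turn deg [-1.29 -0.41  0.9 ]
```

```bash
python3 -m inch '[0,0,0,0,5,0,1, 0,0,0,0,5,0,1]'; python3 go.py '[.473,-.133,.234]'; python3 -m inch '[0,0,0,0,-4,-5,1, 0,0,0,0,-4,-10,1, 0,0,0,0,-2,-15,1, 0,0,0,0,0,-30,1, 0,0,0,0,0,-30,1]'
```

```text
time_s: 11.05
tcp_pos: [0.4668, -0.1419, 0.2288]
tool_rot: [-3.106, -0.009, -0.254]
wrist_force: [1.2, 17.5, 6.6]
finger_gap: -0.003
t 11.05 tcp [ 0.4668 -0.1419  0.2288] F [ 1.2 17.5  6.6] gap -0.0
shift mm [  3.8 -10.4  -4.8] turn deg [-2.04 -0.52  1.37]
time_s: 11.55
tcp_pos: [0.4676, -0.1328, 0.3186]
tool_rot: [-3.099, -0.003, -0.25]
wrist_force: [0.3, 0.2, -0.6]
finger_gap: 0.002
```

Now back the arm out of the way towards −y, above everything, and check.

```bash
python3 -m inch '[0,0,0,0,0,-30,1, 0,0,0,-15,30,-20,1, 0,0,0,-20,40,0,1, 0,0,0,-20,40,0,1, 0,0,0,-20,40,0,1, 0,0,0,-20,40,0,1, 0,0,0,-20,30,0,1, 0,0,0,0,0,0,1]'
python3 - <<'E'
from h import *
o=[]
for n,(y0,y1,x0,x1) in(("top",(190,270,205,340)),("side",(130,290,210,330))):
    c=viewer.capture(n); save(c,n+"2.png"); o.append(cv2.resize(c["pixels"][y0:y1,x0:x1],(400,int(400*(y1-y0)/(x1-x0))),interpolation=cv2.INTER_CUBIC))
    h=cv2.cvtColor(c["pixels"],cv2.COLOR_RGB2HSV); q=(slice(165,290),slice(235,295))
    if n=="side":
        for lo,hi in((6,15),(0,4)):
            k=cv2.inRange(h[q],(lo,190,120),(hi,255,255)); ys,xs=np.where(k); print(ys.min()+165,ys.max()+165,ys.mean()+165,xs.mean()+235)
    a=cv2.imread(f"pics/{n}.png").astype(int);b=c["pixels"][:,:,::-1].astype(int);D=(abs(a-b).sum(2)>90)
    for nm,(x,y,w,hh) in(dict(bowl=(400,200,55,50),sauc=(122,200,52,52),pin=(205,140,110,32)) if n=="top" else dict(bowl=(295,350,90,70),sauc=(220,108,48,30),pin=(318,140,70,82))).items(): print(n,nm,D[y:y+hh,x:x+w].sum())
h=max(i.shape[0] for i in o)
cv2.imwrite("pics/c7.png",np.hstack([np.pad(i,((0,h-i.shape[0]),(0,0),(0,0))) for i in o])[:,:,::-1])
E
```

```text
time_s: 12.35
tcp_pos: [0.2937, -0.327, 0.3664]
tool_rot: [-3.103, -0.009, -0.252]
wrist_force: [0.2, -0.4, -0.3]
finger_gap: 0.001
top bowl 0
top sauc 0
top pin 0
199 219 208.3546511627907 263.83720930232556
231 255 246.83406113537117 262.91266375545854
side bowl 0
side sauc 0
side pin 0
```

View pics/c7.png

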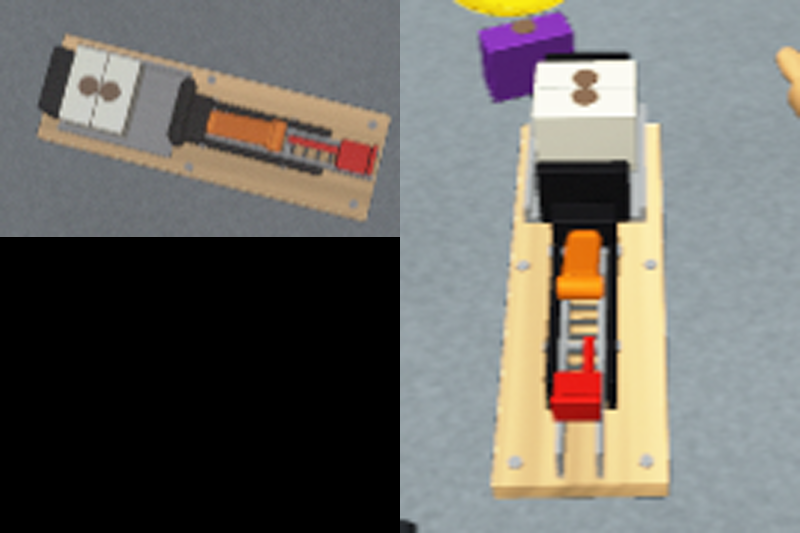

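The head is back at its starting pixel rows (orange 199–219, red 231–255). The mould is shut, with its seam at (97,90), and the bystanders show no changed pixels.

```bash
python3 -c "
from rig import bot; print(bot.finish_job())"
```

```text
the job is handed in; nothing more can be done
None
```

The mould is shut, the jaw is back at its rear stop, and I handed the job in at about 12.4 s of the 40 s limit. The hand-in gave no verdict.

- **Closing:** I pumped the trigger four times. The head advanced on the first three strokes, about 13 to 16 mm each. On the fourth it did not advance, so I took the mould as tight.
- **Release:** I held the red lever down and pushed its lip back until the force rose to about 17 N at the stop. I then lifted off and moved the arm clear.
- **Last checks:** In the side view the trigger and lever sit on the same pixels as at the start, so both are up and the jaw is back. The top and side views show the two halves upright with only a thin seam between them. The bowl, saucer and rolling pin show no changed pixels in either view.
- **Not as clean:** I pressed strokes 2 to 4 slightly past the trigger's end stop. The wrist force peaked at about 65 N in my readings, below the 120 N limit but well above the 10 to 20 N a stroke needs. I did not measure the gap between the halves in mm; I judged it only from the pictures.

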